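# Unlock a filter housing and slide it off its slanted drying peg

### The job

Take the steel filter housing off the slanted drying peg: it is held by a hidden bayonet pin, so turn it anticlockwise (seen looking down on the peg's free end), feeling for the angle at which it lets go, and slide it off the end of the peg without forcing it. Then set it down gently in the white draining dish, standing upright with its lower end down, and leave the small things lying around where they are.

Things in the scene. Friction and masses are not known exactly. Their poses are not given: they have to be found in the camera images.
- housing: Plain steel tube, 90 mm long, 44 mm outside diameter, 0.2 to 0.35 kg, thin black rubber band near its lower end. Origin: centre of the lower end; z runs along the tube to the upper end. At the start it sits on the stand's seat, threaded on the peg and locked by a bayonet. Grip it round its upper half. Its lower inner ring (8 mm thick, 21.6 mm bore) has two gaps, at its x and -x sides.
- stand: Drying stand, fixed: grey base plate 150 x 110 x 12 mm (x, y, z), origin at the centre of the underside. On it a post carries a seat disc (54 mm across) and the peg, a 19 mm round steel rod leaning 30 degrees from vertical towards the stand's -x (roughly to the robot's right). The peg's axis runs from point seat to point rod_tip. The peg does not turn.
- seat (a point): Centre of the seat disc's upper face, on the peg's axis, 55 mm above the worktop; the housing's lower end rests here. A hidden cross pin through the peg (32 x 6 x 6 mm, underside 11 mm above the seat) stops the locked housing's lower ring after it has risen 3 mm.
- rod_tip (a point): Centre of the peg's free end, 100 mm from the seat along the axis, 10 mm out of the seated housing. Turned anticlockwise, looking down on this end (positive about the housing's z), by 0.3 to 1.4 rad from its start (the angle cannot be seen), the housing's gaps come over the pin, within about 0.15 rad either way, and it slides off over this end.
- dish: White ceramic draining dish, loose, round, 76 mm across the rim and 14 mm high, inner floor 4 mm above its underside and about 58 mm across. Origin: centre of the underside, on the worktop.
- coverslip_box: Small box 30 x 38 x 16 mm lying between stand and dish, origin under its centre; to be left alone.
- forceps: Metal forceps, 120 mm long, 9 mm high, lying on the worktop, origin under its centre; to be left alone.
- lens_tissue: Flat packet 48 x 72 x 4 mm, origin under its centre; to be left alone.
- stopper: Rubber stopper, 28 mm across and 26 mm high, standing on the worktop, origin under its centre; to be left alone.
There are look-alikes about, which are no part of the job. Leave any orange or turquoise look-alike of the housing alone.

How it is judged (in metres and radians):
On the way:
1. the housing is off the end of the peg and held in the gripper (distance between housing and seat above 0.103 m and contact force between housing and the fingers above 1 N and contact force between housing and stand below 0.5 N), for 0.1 s.
At the end, for the whole second after the job is handed in: The housing stands at rest in the draining dish, lower end on the dish's floor (within 4 mm), within 15 mm of its centre and within 5 degrees of upright; the dish lies flat on the worktop (horizontal distance between housing and dish below 0.015 m and z of housing in the frame of dish between 0.001 and 0.008 m and angle between housing's own z axis and vertical below 0.09 rad and angle between dish's own z axis and vertical below 0.06 rad and height (world z) of dish below 0.004 m and linear speed of housing below 0.02 m/s); the robot touches nothing.
It fails at once if the housing is forced against the stand (all contact forces between them together over 90 N) (contact force between housing and stand above 90 N).
It fails at once if the housing is rammed into the dish (contact force over 80 N) (contact force between housing and dish above 80 N).
It fails at once if one of the small things lying around is moved by more than 25 mm (distance of any of coverslip_box, forceps, lens_tissue, stopper from where it was at the start of the episode above 0.025 m).
It fails at once if the housing is dropped (out of the fingers and falling at over 0.45 m/s, a fall of about 10 mm) (contact force between housing and the fingers below 0.1 N and linear speed of housing above 0.45 m/s).
It also fails if it takes over 64 s, if anything falls off the work surface, if the arm or the gripper's body presses on something with over 40 N, if the wrist force passes 120 N, or if a joint passes its speed limit or range.

### The arm

A 6-joint arm with a two-finger parallel gripper is mounted at the origin on a cart in front of the work surface, level with it; the furniture and walls round the work are solid. World frame = base frame: x ahead of the robot, y to its left, z up, the work surface at z = 0. Lengths are in mm, angles in rad, forces in N, time in s.
With the tool pointing down it reaches from about 275 to 750 mm from the base axis. Payload 10.2 kg.
Tool frame: the origin (TCP) lies where the fingers leave the gripper's body, on its centre line; the fingertips stand 73 mm ahead of it and the grasp point (between the pads) lies 54 mm ahead of it; z points along the fingers, y is the line along which they close (so a half turn about z gives the same grasp; the last joint's range is limited). The gripper opens to 85 mm and grips with 20 to 120 N. Pads are 22 mm wide; open, the fingers measure 114 mm over their backs; the gripper's body (76 mm by 85 mm) begins 54 mm behind the grasp point. The pads swing forward as they close: fully open they stand 13 mm farther back than shut.
Start: joints at [-1.563, 0.313, 1.498, -0, 1.331, -0.223], TCP at [120.083, -511.089, 303.894] pointing down, gripper open.
Joint ranges: [-2.94, 2.94], [-0.97, 2.17], [0.19, 2.56], [-1.23, 4.37], [0.02, 3.11], [-2.88, 2.88]. Speed limits (rad/s): [2.39, 2.39, 3.01, 3.14, 3.14, 3.14].

### API

Orientations are given as a unit quaternion [w, x, y, z].
In Python, from rig import ctrl gives the robot as it stands.
- The arm moves only by the shell command python3 -m creep 'ROWS' [OPENING] [FORCE]. ROWS is JSON, a list that holds one entry, the list of rows, each a list of 6 numbers: the shift along the world's x, y, z in units of 25 mm (1.0 is 25 mm), then the turn, a rotation vector about the world's x, y, z in units of 5 degrees (1.0 is 5 degrees). In form: [[[x, y, z, ax, ay, az], ...]]. A call has 1 to 20 rows; each row is the pose to reach, as a shift and turn from the pose commanded when the call began; what a row does not reach only later rows make up. A row lasts 1/12 s, in which the tool goes at most 41.7 mm and 7.16 degrees, less where a joint would pass 70% of its speed; a pose out of reach is approached as far as the arm can. A call with a gripper value outside its range is refused whole. OPENING is the finger opening in mm, from 0 to 85.4, set as the call begins (- or left out, the last holds). The fingers move at their own pace and stop on an object; FORCE is the grip in N (left out, the last holds). Time passes only in rows, so rows that repeat a pose let the fingers close. It gives the time, the measured TCP pose, the force, the opening and the grip force at its end, in the units of the state.
- ctrl.sense(): the state, without advancing time (a new reading comes with each control period).
- ctrl.capture(name): name is "scene" or "top" or "wrist"; returns a dict with "image" (384x512x3 uint8, red, green, blue), "fx", "fy", "cx", "cy" (pixels), "R" (3x3) and "t" (3): a world point X has camera coordinates R X + t. Camera axes: x right, y down, z forward; pixel columns grow to the right and rows downward; lengths in mm; the calibration is good to about 2 mm. A picture is of the moment at which its call begins. There is no depth.
- ctrl.finish_job(): hands the job in; it is judged then, once.
The state is a dict: "time_s": time; "joints": joint angles; "dq": joint speeds; "tau": joint torques, N m; "eef_pos": TCP position; "ee_rot": TCP orientation; "force": force on the tool from outside, world axes, zero at the start; "wrist_torque": the same for the moment, N m; "grip_width": opening from 0.0 (shut) to 1.0 (fully open); "grip_force": force on a finger pad.
Only numpy, scipy, OpenCV 4.12 (cv2) and the standard library are available. Lean on these libraries where they do the work, as an engineer would, in place of code of your own. Each camera call takes 0.05 s, during which the arm holds its last target. There are 200 camera calls.

## Working session

There is one attempt and no reset: what is moved stays moved. The work goes in short steps, Python scripts to look and compute and a shell command to move; the robot and the scene stay as the last step left them, time stands still between calls to the robot, and variables do not carry over. Pictures are saved under pics/ and viewed, at most 12 in all, crops included, and the job is handed in when it is done.

```bash
mkdir -p pics
cat > h.py <<'E'
from rig import ctrl
import cv2,numpy as np
def cap(n,f):
    c=ctrl.capture(n); cv2.imwrite('pics/'+f+'.png',c['image'][:,:,::-1]); np.savez('pics/'+f,**{k:v for k,v in c.items()}); return c
def ray(c,u,v):
    R=np.array(c['R']);t=np.array(c['t'])
    d=R.T@np.array([(u-c['cx'])/c['fx'],(v-c['cy'])/c['fy'],1]); return -R.T@t,d
def onz(c,u,v,z):
    o,d=ray(c,u,v); return o+d*(z-o[2])/d[2]
def proj(c,X):
    p=np.array(c['R'])@np.array(X)+np.array(c['t']); return np.array([c['fx']*p[0]/p[2]+c['cx'],c['fy']*p[1]/p[2]+c['cy']])
E
python3 - <<'E'
from h import *
a=cap('scene','s0');b=cap('top','t0')
for c in(a,b):print(c['fx'],c['cx'],-np.array(c['R']).T@np.array(c['t']),np.array(c['R'])[2])
print(ctrl.sense())
im=np.vstack([a['image'],b['image']])[:,:,::-1]
E
```

```text
347.7755492556267 255.75493416752983 [ 550.04564628 -799.93611825  453.01057828] [-0.06203489  0.91829038 -0.39101719]
418.42517078676474 254.95207309981853 [ 223.37769887   33.91090572 1402.4141893 ] [ 0.19569914  0.00370513 -0.98065698]
{'time_s': 0.1, 'joints': array([-1.56340247e+00,  3.13374073e-01,  1.49837827e+00, -7.08227574e-06,
        1.33096056e+00, -2.23382754e-01]), 'dq': array([ 3.22034638e-04, -7.89219639e-04, -1.92301298e-03,  1.64136307e-03,
       -8.34974819e-05, -7.28582887e-05]), 'tau': array([ 1.44217029e-03, -4.12903762e+01, -2.60142750e+01, -2.07469852e-04,
        3.03396781e-03, -1.54386959e-05]), 'eef_pos': array([ 120.07974232, -510.93093915,  303.39600882]), 'ee_rot': array([-5.57231196e-04,  9.93349900e-01,  1.15133241e-01,  5.69534571e-05]), 'force': array([-0.29970693,  0.32184781, -0.3175282 ]), 'wrist_torque': array([0.05736379, 0.04337044, 0.0266067 ]), 'grip_force': 0.0, 'grip_width': 0.996456168343417}
```

View pics/s0.png

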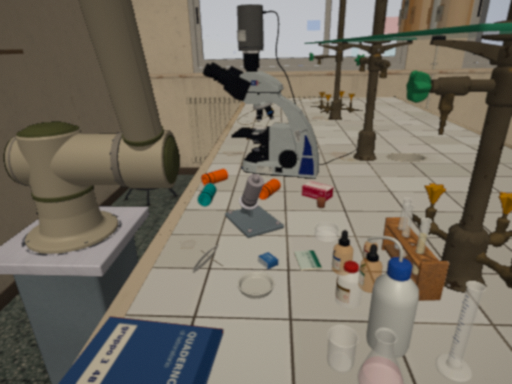

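View pics/t0.png

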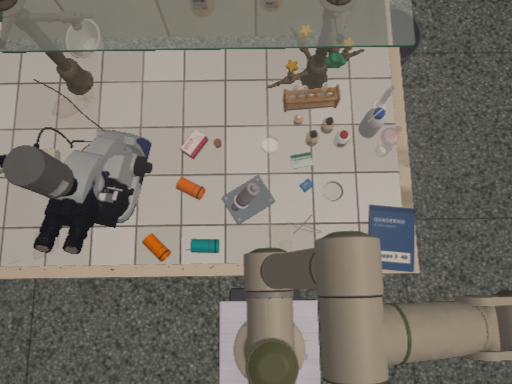

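The scene view shows the stand at about (255,220) with the housing at (253,190) and the dish at (256,286). In the top view the stand is at (248,200), the dish at (333,191), the coverslip box at (306,185), and the forceps at (307,225). I'll enlarge both areas next.

Run:
```python
from h import *
a=cv2.imread('pics/s0.png')[165:305,185:345];b=cv2.imread('pics/t0.png')[165:245,210:360]
A=cv2.resize(a,None,fx=4.0,fy=4.0,interpolation=2)
B=cv2.resize(b,None,fx=5,fy=5,interpolation=2)
cv2.imwrite('pics/c1.png',A);cv2.imwrite('pics/c2.png',B)
c=np.load('pics/t0.npz')
for n,u,v,z in[('stand',248,200,12),('dish',333,191,14),('box',306,185,16),('forceps',307,225,5)]:print(n,onz(c,u,v,z))
c=np.load('pics/s0.npz')
for n,u,v,z in[('dish',256,286,14),('box',268,261,8)]:print(n,onz(c,u,v,z))
```

```text
stand [479.47603088  62.94831732  12.        ]
dish [ 505.78974701 -225.04514764   14.        ]
box [ 527.51025839 -134.3025287    16.        ]
forceps [ 392.61278204 -133.83461397    5.        ]
dish [ 509.07032894 -237.32838878   14.        ]
box [ 530.19600266 -140.45876154    8.        ]
```

View pics/c1.png

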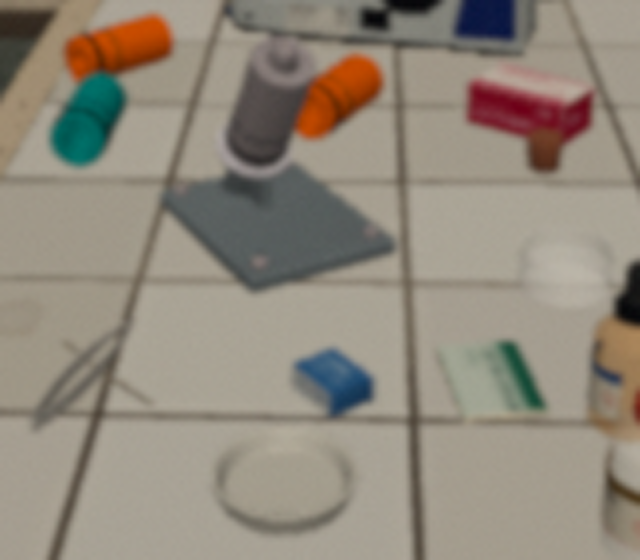

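View pics/c2.png

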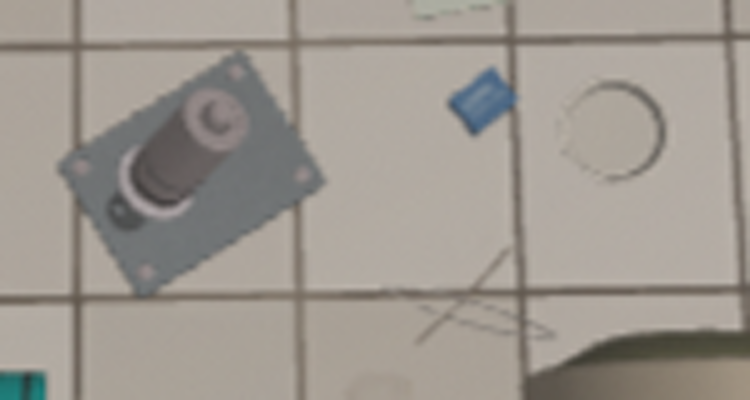

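The crops show the plate corners (c2: (240,50), (327,182), (143,298), (58,165)), the housing mouth at (217,120) and the seat disc at (160,180). The dish centre is at (612,131). I'll fit the stand pose from these.

Run:
```python
from h import *
from scipy.optimize import least_squares
s=dict(np.load('pics/s0.npz'));t=dict(np.load('pics/t0.npz'))
T=lambda u,v:np.array([u/5+210,v/5+165])-.4; S=lambda u,v:np.array([u/4+185,v/4+165])-.4
def pts(p):
    x,y,w,d=p;c,sn=np.cos(w),np.sin(w);W=lambda a,b,z:np.array([x+c*a-sn*b,y+sn*a+c*b,z])
    h=lambda l:W(d-l*.5,0,55+l*.866)
    return W,h
def res(p):
    W,h=pts(p)
    o=[proj(t,W(-75,-55,12))-T(327,182)] if 0 else []
    o+=[proj(t,X)-q for X,q in[(W(-75,55,12),T(327,182)),(W(-75,-55,12),T(240,50)),(W(75,-55,12),T(58,165)),(W(75,55,12),T(143,298)),(h(0),T(158,182)),(h(100),T(220,117))]]
    o+=[.6*(proj(s,X)-q) for X,q in[(W(-75,55,12),S(255,288)),(W(-75,-55,12),S(393,243)),(W(75,55,12),S(165,195)),(h(0),S(255,155)),(h(100),S(287,45))]]
    return np.concatenate(o)
best=min((least_squares(res,[480,63,w,0]) for w in np.arange(-3,3.1,.7)),key=lambda r:r.cost)
print(best.x,best.cost);print(res(best.x).reshape(-1,2).round(1))
W,h=pts(best.x);print(h(0),h(90),h(100),W(0,0,0))
# dish / via both
def rd(p):return np.concatenate([proj(t,[p[0],p[1],14])-T(612,131),.6*(proj(s,[p[0],p[1],14])-S(285,479))])
r=least_squares(rd,[500,-225]);print(r.x,r.fun)
```

```text
[482.48753255  61.96981799  -4.1575411   26.62584966] 4.677956628306089
[[ 0.8 -0.2]
 [ 0.6 -0.4]
 [-0.3 -0.2]
 [-0.1  0.5]
 [-0.1  0. ]
 [ 0.2 -0.6]
 [-0.5 -1.2]
 [ 0.8 -0.6]
 [-1.2 -0.7]
 [-0.2 -1.7]
 [-0.2  0.6]]
[468.46066196  84.60127335  55.        ] [492.16729234  46.35214688 132.94      ] [494.80136238  42.10224394 141.6       ] [482.48753255  61.96981799   0.        ]
[ 507.4006656  -224.68195243] [ 0.86874606 -0.26453521 -0.18180259 -1.40803145]
```

```bash
python3 -m creep '[[[2,1.5,0,0,0,0],[4,3,0,0,0,0],[6,4.4,0,0,0,0],[7.5,5.5,0,0,0,0],[9,6.6,0,0,0,0],[10.5,7.7,0,0,0,0],[12,8.8,0,0,0,0],[13,9.6,0,0,0,0],[14,10.3,0,0,0,0],[14.5,10.8,0,0,0,0],[14.8,11.2,0,0,0,0],[14.8,11.4,0,0,0,0],[14.8,11.4,0,0,0,0],[14.8,11.4,0,0,0,0]]]' 85 40
python3 - <<'E'
from h import *
c=cap('wrist','w1');R=np.array(c['R']);print(R.round(2),-R.T@c['t'],c['fx']);print(proj(c,[507.4,-224.7,14]), ctrl.sense()['joints'])
E
```

```text
time_s: 1.27
eef_pos: [489.8, -226.1, 303.6]
ee_rot: [-0.0, 0.993, 0.116, -0.0]
force: [-0.5, 0.3, -0.1]
grip_width: 0.995
grip_force: 0.0
[[ 0.23 -0.97  0.  ]
 [-0.93 -0.22  0.28]
 [-0.28 -0.07 -0.96]] [ 560.47985791 -208.84941868  374.03090714] 307.1116777642862
[250.57858631 149.93610552] [-6.51019850e-01  3.45170868e-01  1.45387242e+00 -3.91140686e-04
  1.34312008e+00  6.89616654e-01]
```

View pics/w1.png

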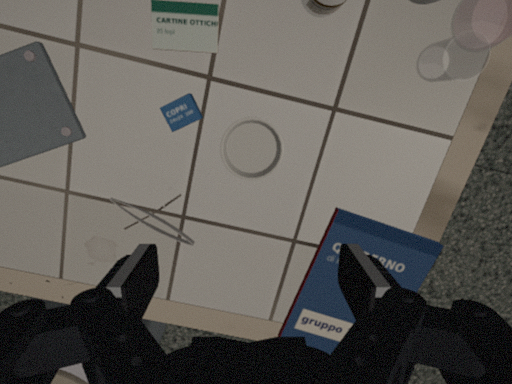

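The dish shows at (251,148) against a predicted (250.6,149.9), so the estimate holds. Next I'll move above the peg, aligned with its axis.

```bash
python3 -m creep '[[[0.1,0.8,0,0.4,0.25,0],[0.2,1.8,0,1,0.6,0],[0.4,3,-0.1,1.7,1.1,0],[0.6,4.2,-0.4,2.4,1.5,0],[0.9,5.4,-0.8,3.1,1.9,0],[1.1,6.4,-1.2,3.7,2.3,0],[1.3,7.3,-1.5,4.3,2.7,0],[1.5,8,-1.8,4.8,3,0],[1.55,8.4,-2,5.1,3.16,0],[1.55,8.52,-2,5.1,3.16,0],[1.55,8.52,-2,5.1,3.16,0],[1.55,8.52,-2,5.1,3.16,0]]]'
python3 - <<'E'
from h import *
from scipy.spatial.transform import Rotation as Ro
w=np.load('pics/w1.npz');print('dish',onz(w,251,148,14))
c=cap('wrist','w2')
st=np.array([468.5,84.6,55]);u=np.array([.2634,-.425,.866])
for l in(0,90,100):print(l,proj(c,st+l*u))
s=ctrl.sense();q=s['ee_rot'];R=Ro.from_quat(np.r_[q[1:],q[0]]).as_matrix();print(s['joints'],R[:,2],s['eef_pos'],(R.T@(st+100*u-s['eef_pos'])))
E
```

```text
time_s: 2.32
eef_pos: [528.7, -14.2, 254.5]
ee_rot: [-0.234, 0.96, 0.111, -0.109]
force: [0.5, 0.5, 1.0]
grip_width: 0.991
grip_force: 0.0
dish [ 509.72773455 -224.65213475   14.        ]
0 [247.38044766 176.00182199]
90 [247.46081615 204.82288607]
100 [247.47376512 209.46653906]
[-0.35826865  0.50375929  1.41620757  0.31138057  1.64396638  0.93853656] [-0.26136083  0.42413041 -0.86706627] [528.74634808 -14.18260086 254.62550721] [  0.41767318  -0.83612934 130.7335585 ]
```

View pics/w2.png

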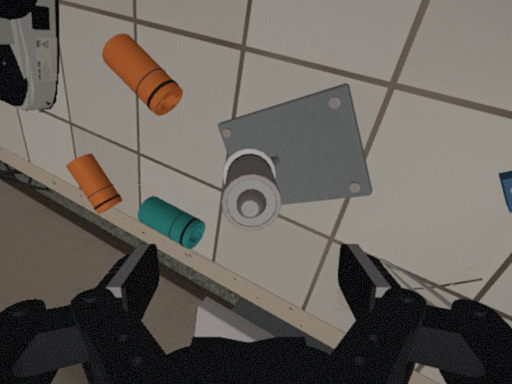

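```bash
python3 -m creep '[[[-0.1,0.15,-0.35,0,0,0],[-0.22,0.35,-0.75,0,0,0],[-0.34,0.55,-1.2,0,0,0],[-0.47,0.78,-1.65,0,0,0],[-0.6,1,-2.1,0,0,0],[-0.73,1.2,-2.55,0,0,0],[-0.86,1.4,-3,0,0,0],[-0.97,1.6,-3.4,0,0,0],[-1.04,1.72,-3.65,0,0,0],[-1.07,1.75,-3.72,0,0,0],[-1.07,1.75,-3.72,0,0,0],[-1.07,1.75,-3.72,0,0,0]]]'
python3 - <<'E'
from h import *
from scipy.spatial.transform import Rotation as Ro
c=cap('wrist','w3')
st=np.array([468.5,84.6,55]);u=np.array([.2634,-.425,.866])
for l in(90,100):print(l,proj(c,st+l*u))
s=ctrl.sense();q=s['ee_rot'];R=Ro.from_quat(np.r_[q[1:],q[0]]).as_matrix();print(s['eef_pos'],R,(R.T@(st+100*u-s['eef_pos'])),s['force'])
E
```

```text
time_s: 3.37
eef_pos: [502.3, 30.4, 161.3]
ee_rot: [-0.234, 0.96, 0.111, -0.11]
force: [0.0, -0.0, 0.5]
grip_width: 0.995
grip_force: 0.0
90 [244.46663187 295.8281873 ]
100 [244.20324444 312.59164183]
[502.39511383  30.33275923 161.39267256] [[ 0.9512947   0.16217608 -0.26217801]
 [ 0.26465172 -0.86577585  0.42472538]
 [-0.15810709 -0.47342487 -0.86652816]] [-0.9435574  -2.04270816 24.12953854] [-0.07162531  0.78412769  0.52381343]
```

View pics/w3.png

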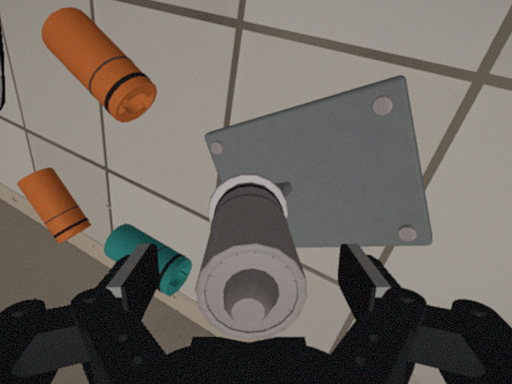

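Housing mouth at (251,291), centred between the pads to about 1 mm. I'll close the gripper.

```bash
python3 -m creep '[[[0,0,0,0,0,0],[0,0,0,0,0,0],[0,0,0,0,0,0],[0,0,0,0,0,0],[0,0,0,0,0,0],[0,0,0,0,0,0],[0,0,0,0,0,0],[0,0,0,0,0,0]]]' 30 40; python3 -c "
from h import *
s=ctrl.sense();print(s['force'],s['wrist_torque'],s['joints'])"
```

```text
time_s: 4.08
eef_pos: [502.3, 30.4, 161.2]
ee_rot: [-0.234, 0.96, 0.111, -0.11]
force: [1.7, -4.2, 6.6]
grip_width: 0.511
grip_force: 40.9
[ 1.65169625 -4.15604767  6.59690339] [-0.33919658 -0.04895358  0.15672643] [-0.29769889  0.55693351  1.60654699  0.34052108  1.39745345  0.91112103]
```

```bash
F='from h import *
s=ctrl.sense();u=np.array([.262,-.425,.866]);print("axial",s["force"]@u,"lat",np.linalg.norm(s["force"]-u*(s["force"]@u)),"tq",s["wrist_torque"]@u, s["joints"][5], s["grip_force"])'; echo "$F">f.py
python3 -m creep '[[[0.013,-0.021,0.044,0,0,0],[0.026,-0.042,0.087,0,0,0],[0.026,-0.042,0.087,0,0,0]]]' - 50; python3 f.py
python3 -m creep '[[[0.01,-0.017,0.035,0,0,0],[0.01,-0.017,0.035,0,0,0],[0.01,-0.017,0.035,0,0,0]]]'; python3 f.py
```

```text
time_s: 4.33
eef_pos: [502.5, 29.8, 162.7]
ee_rot: [-0.234, 0.959, 0.111, -0.111]
force: [0.0, 0.8, -3.5]
grip_width: 0.506
grip_force: 51.1
axial -3.3363072021389635 lat 1.2383136315417267 tq -0.008000472098065167 0.911949388586311 51.09338074922562
time_s: 4.58
eef_pos: [502.9, 29.3, 163.8]
ee_rot: [-0.234, 0.959, 0.111, -0.11]
force: [0.0, 0.9, -3.3]
grip_width: 0.51
grip_force: 51.1
axial -3.215805731128782 lat 1.1151662465371894 tq 0.023889167543784985 0.9121831868248165 51.07078403234482
```

```bash
python3 -m creep '[[[0.01,-0.017,0.035,0,0,0],[0.01,-0.017,0.035,0.26,-0.425,0.866],[0.01,-0.017,0.035,0.52,-0.85,1.73],[0.01,-0.017,0.035,0.52,-0.85,1.73]]]'; python3 f.py
python3 -m creep '[[[0,0,0,0.26,-0.425,0.866],[0,0,0,0.52,-0.85,1.73],[0,0,0,0.52,-0.85,1.73]]]'; python3 f.py
```

```text
time_s: 4.92
eef_pos: [502.7, 29.1, 164.1]
ee_rot: [-0.243, 0.946, 0.196, -0.09]
force: [-1.5, 3.0, -9.9]
grip_width: 0.512
grip_force: 53.4
axial -10.200950237411003 lat 2.118607198546921 tq 0.06153765664872105 0.7353876850387413 53.35989832878113
time_s: 5.17
eef_pos: [502.7, 29.1, 164.2]
ee_rot: [-0.25, 0.926, 0.276, -0.069]
force: [-2.5, 3.4, -11.7]
grip_width: 0.509
grip_force: 53.2
axial -12.26241512686175 lat 2.226115978433841 tq 0.028979871897270748 0.5638759660629598 53.24374347925186
```

```bash
python3 -m creep '[[[0,0,0,0.26,-0.425,0.866],[0,0,0,0.52,-0.85,1.73],[0,0,0,0.52,-0.85,1.73]]]'|grep eef; python3 f.py
python3 -m creep '[[[0,0,0,0.26,-0.425,0.866],[0,0,0,0.52,-0.85,1.73],[0,0,0,0.52,-0.85,1.73]]]'|grep eef; python3 f.py
```

```text
eef_pos: [502.7, 29.1, 164.2]
axial -12.959904492351967 lat 2.0758953962384017 tq 0.040731812532139144 0.39145603682605373 53.16878914833069
eef_pos: [502.9, 29.0, 164.4]
axial -12.427464691759269 lat 1.7230351832449846 tq 0.06015835115361558 0.21844284157559296 53.18532049655914
```

```bash
python3 -m creep '[[[0,0,0,0.26,-0.425,0.866],[0,0,0,0.52,-0.85,1.73],[0,0,0,0.52,-0.85,1.73]]]'|grep eef; python3 f.py
python3 -m creep '[[[0,0,0,0.26,-0.425,0.866],[0,0,0,0.26,-0.425,0.866]]]'|grep eef; python3 f.py
```

```text
eef_pos: [503.7, 28.5, 165.4]
axial -3.5901584245919302 lat 1.5594091646824482 tq 0.07521388606561445 0.04513120544275908 53.878184258937836
eef_pos: [503.7, 28.4, 165.4]
axial -3.1143232669437624 lat 1.7223224864179405 tq -0.0049191681613597405 -0.041473901902501005 53.87689411640167
```

```bash
python3 -m creep '[[[0.02,-0.034,0.07,0,0,0],[0.04,-0.068,0.139,0,0,0],[0.06,-0.1,0.208,0,0,0],[0.08,-0.136,0.277,0,0,0],[0.08,-0.136,0.277,0,0,0]]]'|grep eef; python3 f.py
python3 -m creep '[[[0.03,-0.05,0.104,0,0,0],[0.06,-0.1,0.208,0,0,0],[0.09,-0.153,0.312,0,0,0],[0.12,-0.204,0.416,0,0,0],[0.12,-0.204,0.416,0,0,0]]]'|grep eef; python3 f.py
```

```text
eef_pos: [505.5, 25.1, 172.2]
axial -3.3791266795341004 lat 1.4551336930065788 tq 0.06482715373634484 -0.04175819256406146 53.876275420188904
eef_pos: [508.6, 20.0, 182.7]
axial -3.5090310532307107 lat 1.9271961316418622 tq -0.047397556783297635 -0.03993727137805451 53.875903487205505
```

```bash
python3 -m creep '[[[0.05,-0.085,0.173,0,0,0],[0.13,-0.212,0.433,0,0,0],[0.21,-0.34,0.693,0,0,0],[0.29,-0.468,0.953,0,0,0],[0.37,-0.595,1.213,0,0,0],[0.445,-0.722,1.472,0,0,0],[0.52,-0.85,1.732,0,0,0],[0.52,-0.85,1.732,0,0,0]]]'|grep eef; python3 f.py
python3 -m creep '[[[0.05,-0.085,0.173,0,0,0],[0.13,-0.212,0.433,0,0,0],[0.21,-0.34,0.693,0,0,0],[0.29,-0.468,0.953,0,0,0],[0.37,-0.595,1.213,0,0,0],[0.445,-0.722,1.472,0,0,0],[0.52,-0.85,1.732,0,0,0],[0.55,-0.9,1.82,0,0,0],[0.55,-0.9,1.82,0,0,0],[0.55,-0.9,1.82,0,0,0]]]'|grep eef; python3 f.py
python3 - <<'E'
from h import *
cap('wrist','w4');cap('scene','s4')
a=cv2.imread('pics/w4.png');b=cv2.resize(cv2.imread('pics/s4.png')[110:260,180:340],(410,384),interpolation=2)
cv2.imwrite('pics/m4.png',cv2.resize(np.hstack([a,b]),(800,333)))
E
```

```text
eef_pos: [521.9, -1.7, 226.8]
axial -2.565131106559902 lat 1.8227699715060697 tq 0.014300665829394467 -0.027993824690554597 53.871479630470276
eef_pos: [534.9, -23.5, 270.8]
axial -2.616640424173053 lat 2.0263533622071335 tq -0.018456448121501705 -0.016498959846105013 53.864895701408386
```

View pics/m4.png

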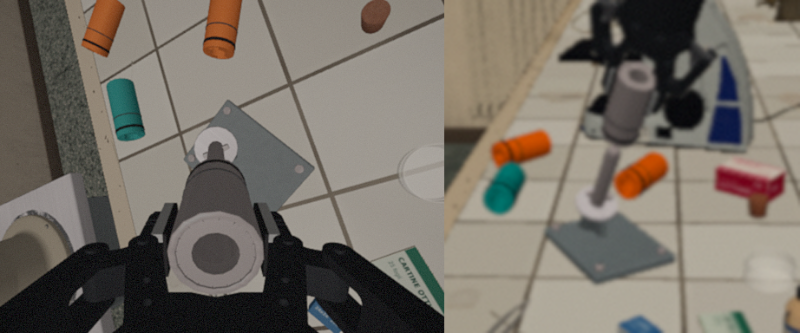

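The picture shows the housing clear of the peg and held. Next, upright over the dish.

```bash
python3 -m creep '[[[0,-0.3,0.2,0,0,0],[-0.05,-0.8,0.4,-0.3,-0.2,0],[-0.15,-1.5,0.4,-0.8,-0.5,0],[-0.25,-2.3,0.3,-1.4,-0.9,0],[-0.38,-3.1,0.1,-2,-1.2,0],[-0.5,-4,-0.2,-2.6,-1.6,0],[-0.62,-4.9,-0.7,-3.2,-2,0],[-0.74,-5.8,-1.2,-3.8,-2.35,0],[-0.86,-6.6,-1.7,-4.3,-2.65,0],[-0.95,-7.3,-2.2,-4.7,-2.9,0],[-1,-7.8,-2.6,-5,-3.1,0],[-1.04,-8.05,-2.8,-5.1,-3.16,0],[-1.04,-8.05,-2.8,-5.1,-3.16,0],[-1.04,-8.05,-2.8,-5.1,-3.16,0],[-1.04,-8.05,-2.8,-5.1,-3.16,0]]]'; python3 f.py
python3 - <<'E'
from h import *
from scipy.spatial.transform import Rotation as Ro
c=cap('wrist','w5');s=ctrl.sense();q=s['ee_rot'];z=Ro.from_quat(np.r_[q[1:],q[0]]).as_matrix()[:,2]
print('tilt corr units',np.degrees(np.cross(z,[0,0,-1]))/5,z,s['eef_pos'])
E
```

```text
time_s: 9.77
eef_pos: [509.3, -224.5, 201.8]
ee_rot: [0.002, 0.828, 0.56, 0.0]
force: [-0.1, -0.3, -3.4]
grip_width: 0.508
grip_force: 53.8
axial -2.8199126634409244 lat 1.8856027560692998 tq -0.04622758767722189 -0.2439607377609411 53.83458495140076
tilt corr units [0.02767236 0.02816544 0.        ] [ 0.0024579  -0.00241487 -0.99999406] [ 509.33063901 -224.38718885  201.75303243]
```

View pics/w5.png

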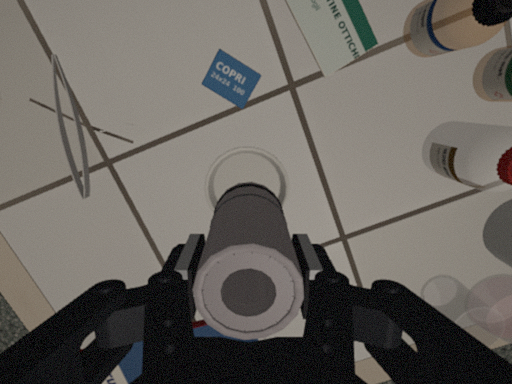

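Run:
```python
from h import *
c=np.load('pics/w5.npz');print(onz(c,246,187,14),onz(c,205,187,14),onz(c,287,187,14),onz(c,246,147,14))
t=np.array([509.3,-224.4,201.8])
for l in(34,124): 
  a=np.arange(0,6.28,.3);P=np.array([proj(c,t+[22*np.cos(x),22*np.sin(x),-l]) for x in a]);print(l,P.min(0),P.max(0))
```

```text
[ 508.56128067 -223.61868551   14.        ] [ 475.36073888 -210.28033827   14.        ] [ 541.79674025 -236.971061     14.        ] [ 521.60661466 -191.22693801   14.        ]
34 [191.46699479 242.76884808] [303.31663935 339.18728227]
124 [214.57078721 181.63566285] [279.74290749 242.67070931]
```

```bash
python3 -m creep '[[[0,0,-0.2,0.02,0.02,0],[0,0,-0.6,0.03,0.03,0],[0,0,-1,0.03,0.03,0],[0,0,-1.4,0.03,0.03,0],[0,0,-1.8,0.03,0.03,0],[0,0,-2.1,0.03,0.03,0],[0,0,-2.3,0.03,0.03,0],[0,0,-2.45,0.03,0.03,0],[0,0,-2.5,0.03,0.03,0],[0,0,-2.5,0.03,0.03,0]]]'; python3 f.py
python3 -m creep '[[[0,0,-0.05,0,0,0],[0,0,-0.1,0,0,0],[0,0,-0.15,0,0,0],[0,0,-0.15,0,0,0]]]' | grep -E 'eef|^force'
python3 -m creep '[[[0,0,-0.04,0,0,0],[0,0,-0.08,0,0,0],[0,0,-0.08,0,0,0]]]' | grep -E 'eef|^force'
```

```text
time_s: 10.65
eef_pos: [509.0, -224.7, 138.3]
ee_rot: [-0.001, 0.828, 0.56, -0.0]
force: [0.4, 0.3, -3.5]
grip_width: 0.508
grip_force: 53.8
axial -3.043615979363546 lat 1.7343887487460632 tq -0.0036897004041742685 -0.2445349830032437 53.83610486984253
eef_pos: [508.9, -224.7, 134.6]
force: [0.4, -0.4, -2.9]
eef_pos: [508.9, -224.7, 132.5]
force: [0.5, -0.7, -3.1]
```

```bash
for i in 1 2; do
python3 -c 1; done
python3 -m creep '[[[0,0,-0.04,0,0,0],[0,0,-0.08,0,0,0],[0,0,-0.08,0,0,0]]]' | grep -E 'eef|^force'
python3 -m creep '[[[0,0,-0.03,0,0,0],[0,0,-0.06,0,0,0],[0,0,-0.06,0,0,0]]]' | grep -E 'eef|^force'
```

```text
eef_pos: [508.9, -224.7, 130.5]
force: [-0.7, 0.2, -3.3]
eef_pos: [508.9, -224.7, 129.0]
force: [0.2, 0.4, -2.9]
```

```bash
python3 -m creep '[[[0,0,-0.03,0,0,0],[0,0,-0.06,0,0,0],[0,0,-0.06,0,0,0]]]' | grep -E 'eef|^force'
python3 -m creep '[[[0,0,-0.03,0,0,0],[0,0,-0.05,0,0,0],[0,0,-0.05,0,0,0]]]' | grep -E 'eef|^force'
```

```text
eef_pos: [508.9, -224.7, 127.5]
force: [0.5, 0.6, -3.1]
eef_pos: [509.1, -224.7, 126.8]
force: [-1.6, 1.9, 2.2]
```

Contact made. I'll press lightly, then release in stages.

```bash
python3 -m creep '[[[0,0,-0.02,0,0,0],[0,0,-0.02,0,0,0]]]' | grep -E 'eef|^force'
python3 -m creep '[[[0,0,0,0,0,0],[0,0,0,0,0,0],[0,0,0,0,0,0]]]' - 20| grep -E 'eef|^force'
python3 -m creep '[[[0,0,0,0,0,0],[0,0,0,0,0,0],[0,0,0,0,0,0],[0,0,0,0,0,0],[0,0,0,0,0,0],[0,0,0,0,0,0]]]' 62
python3 - <<'E'
from h import *
c=cap('wrist','w6');cap('scene','s6')
a=cv2.imread('pics/w6.png');b=cv2.resize(cv2.imread('pics/s6.png')[170:320,180:340],(410,384),interpolation=2)
cv2.imwrite('pics/m6.png',cv2.resize(np.hstack([a,b]),(800,333)))
E
```

```text
eef_pos: [509.1, -224.7, 126.8]
force: [-3.2, 2.2, 6.5]
eef_pos: [509.1, -224.7, 126.8]
force: [-2.4, 1.8, 7.7]
time_s: 13.15
eef_pos: [509.0, -224.8, 125.9]
ee_rot: [-0.0, 0.828, 0.56, -0.0]
force: [-0.2, -0.7, 0.1]
grip_width: 0.727
grip_force: 0.0
```

View pics/m6.png

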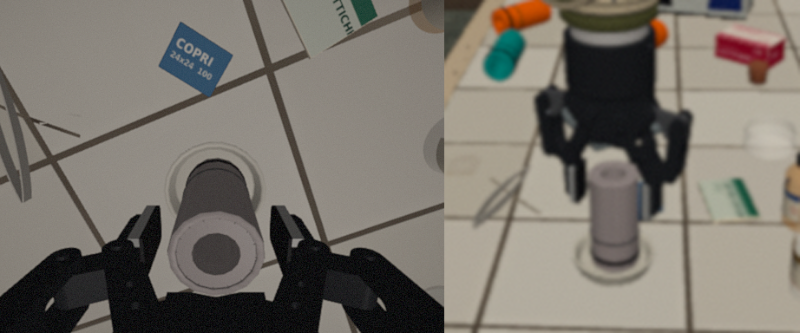

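The housing stands upright inside the dish, with the fingers clear on both sides. I'll retreat straight up.

```bash
python3 -m creep '[[[0,0,0.15,0,0,0],[0,0,0.4,0,0,0],[0,0,0.8,0,0,0],[0,0,1.3,0,0,0],[0,0,1.9,0,0,0],[0,0,2.6,0,0,0],[0,0,3.3,0,0,0],[0,0,4,0,0,0],[0,0,4.6,0,0,0],[0,0,5,0,0,0],[0,0,5,0,0,0],[0,0,5,0,0,0],[0,0,5,0,0,0]]]'
python3 - <<'E'
from h import *
c=cap('wrist','w7');cap('scene','s7')
a=cv2.imread('pics/w7.png');b=cv2.resize(cv2.imread('pics/s7.png')[170:320,180:340],(410,384),interpolation=2)
cv2.imwrite('pics/m7.png',cv2.resize(np.hstack([a,b]),(800,333)))
E
```

```text
time_s: 14.33
eef_pos: [508.7, -224.6, 250.1]
ee_rot: [-0.001, 0.828, 0.56, -0.0]
force: [0.6, 0.6, -0.1]
grip_width: 0.724
grip_force: 0.0
```

View pics/m7.png

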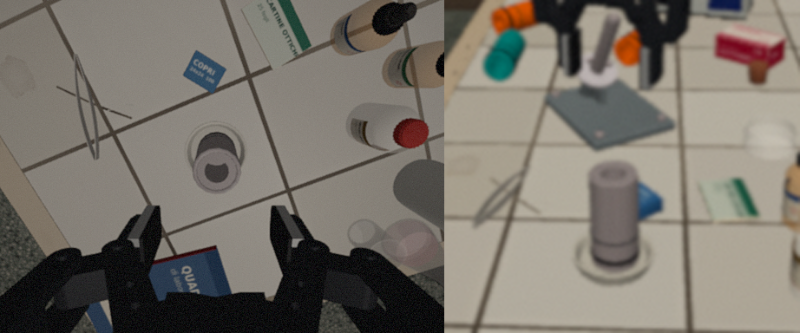

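The housing stands upright and centred in the dish at (216,160), the gripper is clear, and the small things are undisturbed.

```bash
python3 -c "
from rig import ctrl
print(ctrl.finish_job())"
```

```text
the job is handed in; nothing more can be done
None
```

The housing let go after about 0.8 rad of anticlockwise turn and slid off the peg without forcing. It now stands upright in the draining dish with the gripper clear, and the job is handed in at about 14 s; no verdict came back.

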